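Stop the thermoshaker and lift its tube block out by the squeeze catches

ROBOT

A 6-joint arm with a two-finger parallel gripper is mounted at the origin on the work surface. World frame = base frame: x ahead of the robot, y to its left, z up, the work surface at z = 0. Lengths are in m, angles in degrees, forces in N, time in s.
With the tool pointing down it reaches from about 0.4 to 0.825 m from the base axis. Payload 7 kg.
Tool frame: the origin (TCP) lies between the finger pads; the fingertips stand 14 mm ahead of it and the grasp point (between the pads) lies 5 mm behind it; z points along the fingers, y is the line along which they close (so a half turn about z gives the same grasp; the last joint's range is limited). The gripper opens to 88 mm and grips with 3 to 60 N. Pads are 19 mm wide; open, the fingers measure 130 mm over their backs; the gripper's body (78 mm by 193 mm) begins 47 mm behind the grasp point.
Start: joints at [-55.686, 20.546, 0.682, 0, -70.136, -16.507], TCP at [0.206, -0.643, 0.241] pointing down, gripper open.
Joint ranges: [-176.03, 176.03], [-82.01, 121.73], [-58.28, 71.71], [-173.87, 95.51], [-174.79, -0.11], [-173.66, 173.66]. Speed limits (degrees/s): [136.94, 136.94, 172.46, 180, 180, 180].

INTERFACE

Orientations are given as [roll, pitch, yaw] about the fixed x, y, z axes, in that order (R = Rz(yaw) Ry(pitch) Rx(roll)).
In Python, from plant import status, cams, job gives the robot as it stands. The module is installed in compiled form; this text tells all that it offers.
- The arm moves only by the tool step_arm, never from a script. Its arguments are lists of equal length, an entry for each row: "xyz": the shift along the tool's x, y, z each as a share of 20 cm, from -1 to 1, a list of three; "yaw": the turn about the tool's z as a share of 360 degrees, from -1 to 1; "claw": the closure, from -1 (fully open) to 1 (shut). A call has 1 to 20 rows; each row is the pose to reach, as a shift and turn from the pose commanded when the call began, along the tool's axes at that moment, turning the shorter way round; what a row does not reach only later rows make up. A row lasts 1/12 s, in which the tool goes at most 41.7 mm and 7.16 degrees, less where a joint would pass 70% of its speed; a pose out of reach is approached as far as the arm can. A call with a number of a shift or a turn outside -1 to 1 is refused whole. A call with a gripper value outside its range is refused whole. The fingers move at their own pace and stop on an object; "grip_force" is the grip in N (left out, the last holds). Time passes only in rows, so rows that repeat a pose let the fingers close. It gives the time, the measured TCP pose, the force, the opening and the grip force at its end, in the units of the state.
- status.get_state(): the state, without advancing time (a new reading comes with each control period).
- cams.capture(name): name is "scene" or "top" or "wrist"; returns (picture, depth): 400x640x3 uint8, blue, green, red; 400x640 float32, m along the optical axis (not along the pixel's ray), 0 where there is no reading.
- cams.calibration(name): a dict with "mtx" (3x3 intrinsics, pixels), "camera_from_world" (4x4, takes a point from world to camera coordinates); the wrist camera has in their place "T_tool_cam" (4x4, takes a point from camera to tool coordinates, whose origin is the TCP and whose axes are the flange's). Camera axes: x right, y down, z forward; pixel columns grow to the right and rows downward; lengths in m; the calibration is good to about 2 mm. The wrist camera is an equidistant fisheye: a pixel r from the principal point sees the ray r / f radians off the axis. A picture is of the moment at which its call begins: read the wrist's pose just before it. calibration takes no time and is no camera call.
- job.close_job(): hands the job in; it is judged then, once.
The state is a dict: "time_s": time; "joints": joint angles; "qd": joint speeds; "joint_torque": joint torques, N m; "tcp_pos": TCP position; "eef_rot": TCP orientation; "contact_force": force on the tool from outside, world axes, zero at the start; "moment": the same for the moment, N m; "gripper_width": finger opening in m; "gripper_force": force on a finger pad.
Only numpy, scipy, OpenCV 4.12 (cv2) and the standard library are available. Lean on these libraries where they do the work, as an engineer would, in place of code of your own. Each camera call takes 0.05 s, during which the arm holds its last target. There are 200 camera calls.

TASK

The incubation is over: turn the thermoshaker's knob back so that its pointer faces the off mark (the long bar on the dial, towards the tube block), and only then squeeze the tube block's two side catches together and lift the block straight up out of its well. Finish holding it by the squeezed catches, level and still above the shaker, a hand's breadth (about 10 cm) higher than it sat; do not let go of it. Leave the knob at off and the other things on the bench where they are.

Things in the scene. Friction and masses are not known exactly. Their poses are not given: they have to be found in the camera images.
- shaker: the thermoshaker, a white bench instrument that stays put, 250 mm deep (x), 160 mm wide (y); origin under its centre on the bench, x points to its rear, y to its left, z up. Front part, x -108 to -5 mm: level control ledge 55 mm above the bench, with the knob. Rear part, x -5 to 125 mm: deck 85 mm above the bench, with the well for the tube block
- well_floor (a point): centre of the well's floor, fixed to the shaker, 50 mm behind its origin and 45 mm above the bench, axes as the shaker's. The well is 80 x 36 mm, 40 mm deep, with a steel strike plate at the middle of each long side under which the block's catches hook
- knob_grip (a point): on the knob's upright axis, half-way up its finger bar, 66 mm in front of the shaker's origin, 76 mm above the bench. Bar 38 mm long, 12 mm thick, flat sides 63 to 88 mm above the bench, on a skirt 42 mm across, 7 mm tall. A white line and nose at one end are the pointer. The point turns with the knob: x is the pointer's direction along the bar, z is up
- knob (a joint): angle of the knob, rad: 0 when the pointer faces the off mark (the shaker's +x, towards the well), growing clockwise seen from above. Turns from -1.2 to 2.6 with no stop or click at off, friction 0.04 N m, stays where it is left. It starts 0.6 to 1.4 clockwise of off, among the speed dots; a small square counterclockwise of off is another setting
- block_grip (a point): on the tube block, midway between the press plates of its two side catches, at the height to pinch: 61 mm above the block's underside, while seated 106 mm above the bench and 21 mm above the deck. Axes as the shaker's while seated; the catches face each other along y. Tube caps between the plates reach 53 mm above the underside, the walls inside the plates 76 mm
- block: the tube block (the cassette), aluminium, 76 x 34 x 45 mm, with seven capped tubes, loose in the well but hooked in by its catches; 0.25 to 0.5 kg. Origin at the centre of its underside, axes as block_grip
- catch_left (a joint): travel of the left (+y) catch towards the block's middle, m: 0 at rest, 0.007 fully squeezed. A catch is an upright ribbed grey press plate, 26 mm wide (x), 4 mm thick, at the middle of the block's long side, reaching 40 mm above the deck. The outer faces of the two plates are 56 mm apart at rest, 42 mm fully squeezed (firm stop)
- catch_right (a joint): the same for the right (-y) catch. A spring pushes each catch out with 2 N at rest, 5.5 N fully squeezed. A tooth at its foot hooks 2.7 mm under the strike plate: the block comes out only with both catches squeezed at least 3 mm, better fully, and kept so while it leaves the well
- spare_block: a second, empty aluminium tube block, 76 x 34 x 45 mm, without catches, on the bench just left of the shaker; origin under its centre. A bystander
- jar: white reagent jar with a screw cap, 76 mm across, 150 mm tall; origin under its centre. A bystander behind or beside the shaker
- beaker: glass beaker, 72 mm across, 105 mm tall; origin under its centre. A bystander behind or beside the shaker
- wash_bottle: white wash bottle with a bent spout, 64 mm across, 210 mm tall; origin under its centre. A bystander behind or beside the shaker
- tube_rack: orange test-tube rack, 200 x 75 mm, 112 mm tall with its tubes; origin under its centre. A bystander on the right of the bench
- stopper: rubber stopper, 32 mm across, 28 mm tall; origin under its centre. A bystander in front of the shaker
- marker: marker pen, 140 mm long, 13 mm thick, lying along its x; origin on its underside at mid-length. A bystander just right of the shaker
Not all that is in view belongs to the job. What is shaped like the block but purple is not meant.

How it is judged:
By the outcome, as a careful person would: the job done as asked, in the order asked, and still so for the second after the job is handed in, while the arm keeps its last pose, push and grip.
It also fails if it takes over 48 s, if anything falls off the work surface, if the arm or the gripper's body presses on something with over 40 N, if the wrist force passes 120 N, or if a joint passes its speed limit or range.

## Working session

There is one attempt and no reset: what is moved stays moved. The work goes in short steps, Python scripts to look and compute and a tool call to move; the robot and the scene stay as the last step left them, time stands still between calls to the robot, and variables do not carry over. Pictures are saved under pics/ and viewed, at most 10 in all, crops included, and the job is handed in when it is done.

Besides the shell and the picture viewer there is one more tool, called as name(argument=value, ...) on one line, values as JSON. step_arm: Moves the arm, as the interface text tells. Shift numbers are shares of 20 cm and turn numbers shares of 360 degrees, none past 1 either way. Its arguments: {"type":"object","properties":{"xyz":{"type":"array"},"yaw":{"type":"array"},"claw":{"type":"array"},"grip_force":{"type":"number"}},"required":["xyz","yaw","claw"]}

```bash
mkdir -p pics
cat > h.py <<'E'
import numpy as np, cv2
from plant import status, cams, job
from scipy.spatial.transform import Rotation as R
def cloud(name,depth):
    c=cams.calibration(name);K=np.array(c['mtx']);T=np.linalg.inv(np.array(c['camera_from_world']))
    v,u=np.indices(depth.shape);p=np.stack([(u-K[0,2])/K[0,0]*depth,(v-K[1,2])/K[1,1]*depth,depth],-1)
    return p@T[:3,:3].T+T[:3,3]
E
python3 - <<'E'
from h import *
for n in('scene','top'):
    b,d=cams.capture(n);cv2.imwrite(f'pics/{n}.png',b);np.save(n+'.npy',d);c=cams.calibration(n);print(n,np.array(c['mtx']),np.linalg.inv(c['camera_from_world']))
print(status.get_state())
E
```

```text
scene [[407.37084512   0.         318.83082847]
 [  0.         407.37084512 194.46134018]
 [  0.           0.           1.        ]] [[ 8.48911872e-01  3.62537500e-01 -3.84597445e-01  9.42321175e-01]
 [ 5.28534384e-01 -5.82024048e-01  6.17980106e-01 -6.07030598e-01]
 [ 1.96001301e-04 -7.27883623e-01 -6.85700659e-01  7.45976047e-01]
 [ 0.00000000e+00  0.00000000e+00  0.00000000e+00  1.00000000e+00]]
top [[395.21045591   0.         320.70631257]
 [  0.         395.21045591 197.07374459]
 [  0.           0.           1.        ]] [[ 5.08788449e-04 -9.82346194e-01  1.87071365e-01  4.27489780e-01]
 [-9.99680108e-01 -5.23008575e-03 -2.47452578e-02 -6.21858678e-03]
 [ 2.52868091e-02 -1.86998932e-01 -9.82034611e-01  9.73993568e-01]
 [ 0.00000000e+00  0.00000000e+00  0.00000000e+00  1.00000000e+00]]
{'time_s': 0.1, 'joints': array([-5.56857959e+01,  2.05861624e+01,  6.38936099e-01, -1.89060835e-02,
       -7.01369142e+01, -1.65082844e+01]), 'qd': array([ 0.05106997, -0.12389258,  0.16435056,  0.03042359,  0.00572622,
       -0.05762679]), 'joint_torque': array([-8.82161476e-04, -5.84164131e+01,  2.93751687e+01,  7.01550320e+00,
        1.01953375e-02, -4.88337776e-05]), 'tcp_pos': array([ 0.20627477, -0.6422594 ,  0.23972523]), 'eef_rot': array([ 1.79914277e+02, -6.86984615e-03, -1.62200512e+02]), 'contact_force': array([-0.39915996,  0.34694206, -0.29947019]), 'moment': array([ 0.03320774, -0.0296836 , -0.02111338]), 'gripper_force': 0.0, 'gripper_width': 0.08746066760100146}
```

View pics/top.png

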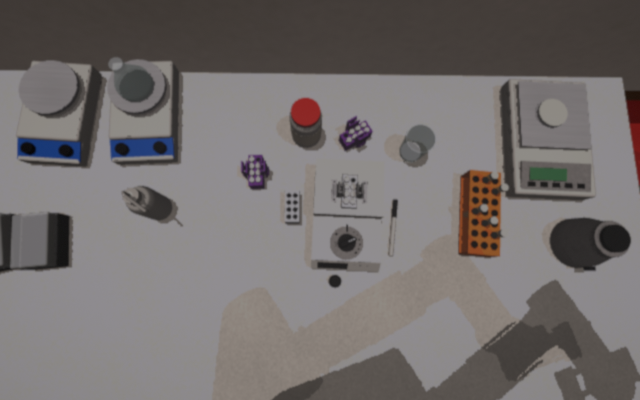

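View pics/scene.png

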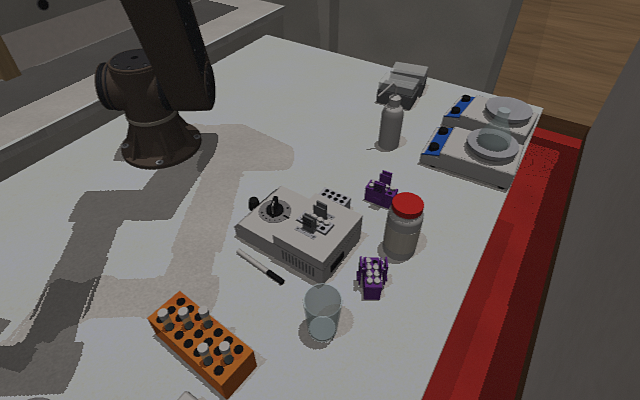

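The top view shows the shaker at about cols 313–382, rows 165–270: knob near (346,241), block near (350,190), slightly rotated. The scene view confirms it, with its rear pointing to the lower right. Next I measure from depth.

Run:
```python
from h import *
for n in('top','scene'):
    d=np.load(n+'.npy');P=cloud(n,d);b=cv2.imread(f'pics/{n}.png')
    X,Y,Z=P[...,0],P[...,1],P[...,2]
    box=(X>.3)&(X<.72)&(Y>-.2)&(Y<.12)&(d>0)
    def rect(m,name):
        m=cv2.morphologyEx(m.astype(np.uint8),cv2.MORPH_OPEN,np.ones((3,3)))
        k,l,s,c=cv2.connectedComponentsWithStats(m); i=1+np.argmax(s[1:,4]); q=P[l==i]
        print(n,name,len(q),'z',np.median(q[:,2]).round(4),'mean',q.mean(0).round(4),'rect',cv2.minAreaRect(q[:,:2].astype(np.float32)))
        return q
    rect(box&(Z>.075)&(Z<.095),'deck'); rect(box&(Z>.045)&(Z<.065),'ledge'); rect(box&(Z>.04)&(Z<.3),'all')
    # per-column heights > .1
    k,l,s,c=cv2.connectedComponentsWithStats((box&(Z>.1)&(Z<.14)).astype(np.uint8))
    for i in range(1,k):
        if s[i,4]>5: print(n,'tall',s[i,4],c[i].round(1),P[l==i].mean(0).round(4))
    q=box&(Z>.07)&(Z<.1)
    # knob top
    k,l,s,c=cv2.connectedComponentsWithStats((box&(Z>.076)&(Z<.1)).astype(np.uint8))
    for i in range(1,k):
        if 8<s[i,4]<400: print(n,'knobtop',s[i,4],c[i].round(1),P[l==i].mean(0).round(4),cv2.minAreaRect(P[l==i][:,:2].astype(np.float32)))
a=cv2.imread('pics/top.png')[155:280,295:405];cv2.imwrite('pics/c1.png',np.hstack([cv2.resize(a,None,fx=4.5,fy=4.5,interpolation=2)]))
```

```text
top deck 3369 z 0.0856 mean [ 0.6197 -0.0931  0.0857] rect ((0.6204572916030884, -0.09358789771795273), (0.1602054089307785, 0.13083943724632263), 87.5299072265625)
top ledge 3238 z 0.0556 mean [ 0.499  -0.0876  0.0555] rect ((0.49769553542137146, -0.0880402997136116), (0.16014087200164795, 0.11661531031131744), 87.49671936035156)
top all 7428 z 0.0829 mean [ 0.5602 -0.0904  0.0726] rect ((0.5610413551330566, -0.09094899147748947), (0.16036352515220642, 0.24987022578716278), 87.47828674316406)
top tall 72 [340.  188.7] [ 0.6099 -0.0707  0.1173]
top tall 89 [359.5 189.4] [ 0.6085 -0.1139  0.1174]
top knobtop 26 [263.7 166.4] [0.6699 0.1041 0.0799] ((0.6707640886306763, 0.10368461906909943), (0.025098063051700592, 0.00462339399382472), 1.3379744291305542)
top knobtop 92 [346.9 242. ] [ 0.4941 -0.0874  0.0878] ((0.4943819046020508, -0.08765041828155518), (0.011975251138210297, 0.03741324320435524), 26.096044540405273)
scene deck 3003 z 0.0863 mean [ 0.629  -0.1071  0.0861] rect ((0.6212643980979919, -0.09463036805391312), (0.16342298686504364, 0.13210397958755493), 87.48298645019531)
scene ledge 2049 z 0.0565 mean [ 0.5165 -0.1118  0.0562] rect ((0.5652400255203247, -0.09232411533594131), (0.16364887356758118, 0.24479477107524872), 87.2497329711914)
scene all 6648 z 0.0835 mean [ 0.5892 -0.1029  0.074 ] rect ((0.5655043721199036, -0.057486243546009064), (0.23314228653907776, 0.25095614790916443), 87.13276672363281)
scene tall 167 [319.7 208.3] [ 0.6135 -0.0752  0.1156]
scene tall 166 [308.7 220.3] [ 0.6127 -0.1181  0.1158]
scene knobtop 37 [379.1 183.9] [0.6739 0.1041 0.0794] ((0.6738998293876648, 0.10640059411525726), (0.02585805207490921, 0.014896136708557606), 7.437534332275391)
scene knobtop 88 [273.5 203. ] [ 0.4987 -0.0923  0.0864] ((0.4969501495361328, -0.09082455933094025), (0.011500561609864235, 0.03788134455680847), 23.639484405517578)
```

View pics/c1.png

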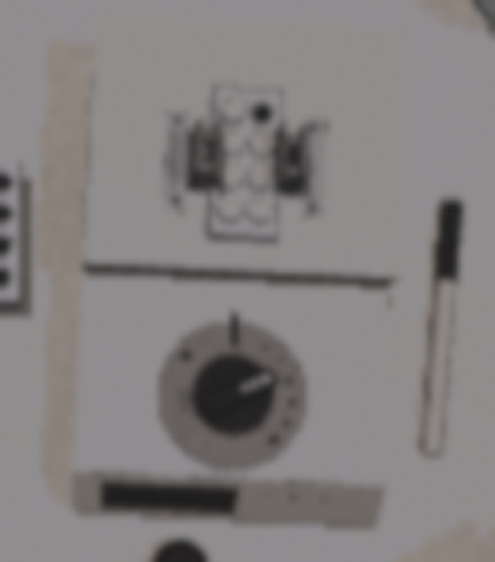

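The crop shows the pointer (260,383) up-right of the knob centre (235,393), so it is about 62° clockwise of off. The off bar is at (233,328) and the plates at (203,160) and (293,160). Shaker yaw is −2.5°, knob (0.495, −0.088), block grip (0.611, −0.093).

step_arm(xyz=[[-0.95,0.94,0],[-0.95,0.94,0],[-0.95,0.94,0],[-0.95,0.94,0],[-0.95,0.94,0],[-0.95,0.94,0],[-0.95,0.94,0],[-0.95,0.94,0],[-0.95,0.94,0],[-0.95,0.94,0],[-0.95,0.94,0],[-0.95,0.94,0],[-0.95,0.94,0],[-0.95,0.94,0],[-0.95,0.94,0],[-0.95,0.94,0]], yaw=[-0.272,-0.272,-0.272,-0.272,-0.272,-0.272,-0.272,-0.272,-0.272,-0.272,-0.272,-0.272,-0.272,-0.272,-0.272,-0.272], claw=[0.2,0.2,0.2,0.2,0.2,0.2,0.2,0.2,0.2,0.2,0.2,0.2,0.2,0.2,0.2,0.2], grip_force=15)

```text
time_s: 1.43
tcp_pos: [0.3297, -0.4054, 0.2403]
eef_rot: [180.0, 0.0, -64.4]
contact_force: [0.5, 0.2, -0.3]
gripper_width: 0.0353
gripper_force: 0.0
```

```bash
cat > go.py <<'E'
from h import *
import sys
def go(x,y,z,yaw):
    s=status.get_state();e=s['eef_rot'];Rm=R.from_euler('xyz',e,degrees=True)
    d=Rm.inv().apply(np.array([x,y,z])-s['tcp_pos'])/.2
    print('t',round(s['time_s'],2),'pos',s['tcp_pos'].round(4),'rot',e.round(2),'w',round(s['gripper_width'],4),'F',s['contact_force'].round(1),'share',d.round(4),'yaw',round(-((yaw-e[2]+180)%360-180)/360,4),'j',s['joints'].round(1))
if __name__=='__main__': go(*map(float,sys.argv[1:5]))
E
python3 go.py 0.495 -0.0883 0.18 -64
```

```text
t 1.43 pos [ 0.3297 -0.4054  0.2403] rot [ 1.7999e+02  3.0000e-02 -6.4440e+01] w 0.0353 F [ 0.5  0.2 -0.3] share [-1.0737 -1.4299  0.3019] yaw -0.0012 j [-29.4   6.2 -18.4  -0.  -65.5  54.9]
```

step_arm(xyz=[[-0.6,-0.8,0],[-0.6,-0.8,0],[-0.6,-0.8,0],[-0.6,-0.8,0],[-0.6,-0.8,0],[-0.6,-0.8,0],[-0.6,-0.8,0]], yaw=[-0.001,-0.001,-0.001,-0.001,-0.001,-0.001,-0.001], claw=[0.2,0.2,0.2,0.2,0.2,0.2,0.2])

```text
time_s: 2.02
tcp_pos: [0.4226, -0.2265, 0.2406]
eef_rot: [-180.0, -0.0, -63.9]
contact_force: [-0.5, 0.0, -0.8]
gripper_width: 0.0352
gripper_force: 0.0
```

step_arm(xyz=[[-0.474,-0.63,0.2],[-0.474,-0.63,0.2],[-0.474,-0.63,0.2],[-0.474,-0.63,0.2],[-0.474,-0.63,0.2],[-0.474,-0.63,0.2],[-0.474,-0.63,0.2],[-0.474,-0.63,0.2]], yaw=[0,0,0,0,0,0,0,0], claw=[0.2,0.2,0.2,0.2,0.2,0.2,0.2,0.2])

```text
time_s: 2.68
tcp_pos: [0.4929, -0.0887, 0.2007]
eef_rot: [180.0, -0.0, -64.0]
contact_force: [-0.2, -0.3, -0.4]
gripper_width: 0.0352
gripper_force: 0.0
```

```bash
python3 go.py 0.495 -0.0883 0.081 -64
python3 - <<'E'
from h import *
b,d=cams.capture('wrist');cv2.imwrite('pics/w1.png',b);np.save('w1.npy',d);print(cams.calibration('wrist'))
E
```

```text
t 2.68 pos [ 0.4929 -0.0887  0.2007] rot [ 1.800e+02 -1.000e-02 -6.404e+01] w 0.0352 F [-0.2 -0.3 -0.4] share [ 0.0028 -0.0101  0.5987] yaw -0.0001 j [ 12.3   5.9 -24.2   0.  -59.9  13.6]
{'mtx': array([[309.70691629,   0.        , 325.86855215],
       [  0.        , 309.70691629, 198.78693619],
       [  0.        ,   0.        ,   1.        ]]), 'T_tool_cam': array([[ 4.55826942e-04, -9.56335370e-01, -2.92271195e-01,
         7.88199886e-02],
       [ 9.99999892e-01,  4.09811152e-04,  2.18666753e-04,
        -5.47818361e-05],
       [-8.93427548e-05, -2.92271264e-01,  9.56335454e-01,
        -1.44534197e-01],
       [ 0.00000000e+00,  0.00000000e+00,  0.00000000e+00,
         1.00000000e+00]])}
```

View pics/w1.png

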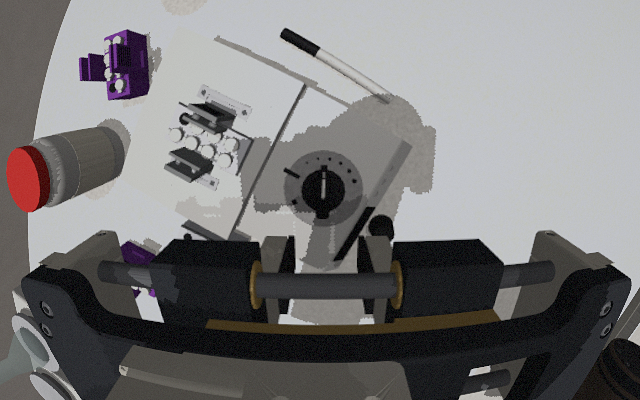

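The wrist view shows the knob at (322,190), its pointer up in the image and parallel to the pads, and the catches at (207,115) and (188,163). I refine all positions from this depth image.

```bash
cat >> h.py <<'E'
def wcloud(d,s):
    c=cams.calibration('wrist');K=np.array(c['mtx']);T=np.array(c['T_tool_cam'])
    v,u=np.indices(d.shape);a=(u-K[0,2])/K[0,0];b=(v-K[1,2])/K[1,1];th=np.hypot(a,b)+1e-9
    t=np.tan(np.minimum(th,1.4))/th;p=np.stack([a*t*d,b*t*d,d],-1)
    p=p@T[:3,:3].T+T[:3,3]
    return R.from_euler('xyz',s['eef_rot'],degrees=True).apply(p.reshape(-1,3)).reshape(p.shape)+s['tcp_pos']
E
cat > wm.py <<'E'
from h import *
import sys
def measure(b,d,s):
    P=wcloud(d,s);X,Y,Z=P[...,0],P[...,1],P[...,2]
    k=(d>0)&(np.hypot(X-.495,Y+.088)<.03)&(Z>.082)&(Z<.095)
    if k.sum(): print('knob',k.sum(),np.median(Z[k]).round(4),cv2.minAreaRect(P[k][:,:2].astype(np.float32)))
    wl=k&(b.max(2)>90)
    if wl.sum()>5: print('white',P[wl].mean(0).round(4),cv2.fitLine(P[wl][:,:2].astype(np.float32),cv2.DIST_L2,0,.01,.01).ravel())
    m=(d>0)&(np.hypot(X-.611,Y+.094)<.05)&(Z>.116)&(Z<.14)
    n,l,st,c=cv2.connectedComponentsWithStats(m.astype(np.uint8))
    for i in range(1,n):
        if st[i,4]>15: print('plate',st[i,4],np.median(P[l==i],0).round(4),cv2.minAreaRect(P[l==i][:,:2].astype(np.float32)))
    m=(d>0)&(Z>.080)&(Z<.09)&(np.abs(X-.62)<.1)&(np.abs(Y+.09)<.1)&(X>.545)
    n,l,st,c=cv2.connectedComponentsWithStats(m.astype(np.uint8));i=1+np.argmax(st[1:,4]);print('deck',np.median(Z[l==i]).round(4),cv2.minAreaRect(P[l==i][:,:2].astype(np.float32)))
if __name__=='__main__':
    s=status.get_state()
    if len(sys.argv)>1: b,d=cv2.imread('pics/w1.png'),np.load('w1.npy')
    else:
        b,d=cams.capture('wrist')
    measure(b,d,s)
E
python3 wm.py old
```

```text
knob 576 0.0882 ((0.4959576427936554, -0.08796405047178268), (0.0122850826010108, 0.03782056272029877), 23.879993438720703)
white [ 0.4995 -0.0962  0.0888] [ 0.33587915 -0.9419051   0.49954346 -0.09621045]
plate 274 [ 0.6087 -0.1195  0.125 ] ((0.6100296378135681, -0.11910373717546463), (0.005665576085448265, 0.02666921727359295), 88.01750183105469)
plate 179 [ 0.6088 -0.1088  0.1211] ((0.6104272603988647, -0.10874929279088974), (0.00354627869091928, 0.0309328380972147), 87.37480163574219)
plate 185 [ 0.6113 -0.0776  0.121 ] ((0.6121214628219604, -0.07710172981023788), (0.0036535970866680145, 0.030212799087166786), 87.28556060791016)
plate 294 [ 0.6115 -0.0681  0.1247] ((0.6123840808868408, -0.06696020811796188), (0.005517183803021908, 0.0271726306527853), 86.13357543945312)
deck 0.0856 ((0.6215466260910034, -0.09295879304409027), (0.16121982038021088, 0.13160184025764465), 87.4429931640625)
```

step_arm(xyz=[[0.003,-0.0135,0],[0.003,-0.0135,0.15],[0.003,-0.0135,0.3],[0.003,-0.0135,0.4],[0.003,-0.0135,0.48],[0.003,-0.0135,0.54],[0.003,-0.0135,0.58],[0.003,-0.0135,0.6],[0.003,-0.0135,0.6],[0.003,-0.0135,0.6]], yaw=[0.004,0.004,0.004,0.004,0.004,0.004,0.004,0.004,0.004,0.004], claw=[0.2,0.2,0.2,0.2,0.2,0.2,0.2,0.2,0.2,0.2])

```text
time_s: 3.57
tcp_pos: [0.4963, -0.0871, 0.0812]
eef_rot: [-180.0, -0.0, -65.4]
contact_force: [0.2, 0.2, -0.5]
gripper_width: 0.0352
gripper_force: 0.0
```

```bash
python3 go.py 0.4955 -0.088 0.081 -65.5
```

```text
t 3.57 pos [ 0.4963 -0.0871  0.0812] rot [-1.7996e+02 -2.0000e-02 -6.5380e+01] w 0.0352 F [ 0.2  0.2 -0.5] share [0.0021 0.0056 0.0008] yaw 0.0003 j [ 12.4  14.2 -32.5   0.  -43.3  12.2]
```

Close on the bar.

step_arm(xyz=[[0.001,0.003,0],[0.001,0.003,0],[0.001,0.003,0],[0.001,0.003,0],[0.001,0.003,0],[0.001,0.003,0]], yaw=[0,0,0,0,0,0], claw=[0.4,0.5,0.6,0.7,1,1], grip_force=12)

```text
time_s: 4.07
tcp_pos: [0.4955, -0.0873, 0.0809]
eef_rot: [180.0, -0.0, -65.3]
contact_force: [-1.1, 0.8, 3.5]
gripper_width: 0.012
gripper_force: 12.0
```

```bash
python3 go.py 0.4955 -0.088 0.081 -2.5
```

```text
t 4.07 pos [ 0.4955 -0.0873  0.0809] rot [ 1.800e+02 -1.000e-02 -6.534e+01] w 0.012 F [-1.1  0.8  3.5] share [ 0.0034  0.0016 -0.0007] yaw -0.1746 j [ 12.4  14.1 -32.5   0.  -43.3  12.2]
```

step_arm(xyz=[[0,0,0],[0,0,0],[0,0,0],[0,0,0],[0,0,0],[0,0,0],[0,0,0],[0,0,0],[0,0,0],[0,0,0],[0,0,0],[0,0,0],[0,0,0],[0,0,0],[0,0,0],[0,0,0]], yaw=[-0.014,-0.028,-0.042,-0.056,-0.07,-0.084,-0.098,-0.112,-0.126,-0.14,-0.154,-0.165,-0.1745,-0.1745,-0.1745,-0.1745], claw=[1,1,1,1,1,1,1,1,1,1,1,1,1,1,1,1])

```text
time_s: 5.4
tcp_pos: [0.4952, -0.0877, 0.0808]
eef_rot: [180.0, 0.0, -2.7]
contact_force: [-2.6, -3.3, 6.2]
gripper_width: 0.0121
gripper_force: 12.0
```

```bash
python3 go.py 0.4955 -0.088 0.081 -2.5
```

```text
t 5.4 pos [ 0.4952 -0.0877  0.0808] rot [ 1.7996e+02  4.0000e-02 -2.6500e+00] w 0.0121 F [-2.6 -3.3  6.2] share [ 0.0016  0.0015 -0.0009] yaw -0.0004 j [ 12.4  14.1 -32.6   0.  -43.3  74.9]
```

step_arm(xyz=[[0,0,0],[0,0,0],[0,0,0],[0,0,0],[0,0,-0.1],[0,0,-0.25],[0,0,-0.4],[0,0,-0.55],[0,0,-0.6],[0,0,-0.6],[0,0,-0.6]], yaw=[0,0,0,0,0,0,0,0,0,0,0], claw=[0.6,0.4,0.2,0.2,0.2,0.2,0.2,0.2,0.2,0.2,0.2])

```text
time_s: 6.32
tcp_pos: [0.4957, -0.087, 0.2007]
eef_rot: [-180.0, -0.1, -2.6]
contact_force: [0.3, -0.3, -0.7]
gripper_width: 0.0349
gripper_force: 0.0
```

```bash
python3 go.py 0.6112 -0.093 0.20 -2.5
python3 - <<'E'
from wm import *
s=status.get_state();b,d=cams.capture('wrist');cv2.imwrite('pics/w2.png',b);measure(b,d,s)
b,d=cams.capture('top');P=cloud('top',d);k=(np.hypot(P[...,0]-.495,P[...,1]+.088)<.03)&(P[...,2]>.076);print('top',k.sum(),cv2.minAreaRect(P[k][:,:2].astype(np.float32)) if k.any() else '')
E
```

```text
t 6.32 pos [ 0.4957 -0.087   0.2007] rot [-1.7996e+02 -7.0000e-02 -2.5500e+00] w 0.0349 F [ 0.3 -0.3 -0.7] share [0.5785 0.0044 0.0044] yaw -0.0002 j [ 12.4   6.1 -24.   -0.  -59.9  75. ]
knob 571 0.088 ((0.49643468856811523, -0.08703221380710602), (0.01156928762793541, 0.03747263923287392), 87.7659683227539)
white [ 0.5054 -0.0883  0.0888] [ 0.99905366 -0.04349516  0.5053829  -0.0882974 ]
plate 265 [ 0.6113 -0.067   0.125 ] ((0.6124095320701599, -0.06656848639249802), (0.004991875495761633, 0.02663959562778473), 87.5042724609375)
plate 170 [ 0.6113 -0.0771  0.1212] ((0.6117614507675171, -0.0767827257514), (0.0029702794272452593, 0.029264092445373535), 88.48624420166016)
plate 167 [ 0.6077 -0.1081  0.1212] ((0.6104550361633301, -0.10919738560914993), (0.004564756993204355, 0.02944141812622547), 86.32841491699219)
plate 279 [ 0.6097 -0.1181  0.1251] ((0.610018789768219, -0.11891621351242065), (0.00544402189552784, 0.026771819218993187), 87.68840789794922)
deck 0.0854 ((0.6148462891578674, -0.09265480190515518), (0.16120366752147675, 0.11783859133720398), 87.45429229736328)
top 3410 ((0.49479520320892334, -0.0879957377910614), (0.05967862531542778, 0.059283457696437836), 55.99689865112305)
```

View pics/w2.png

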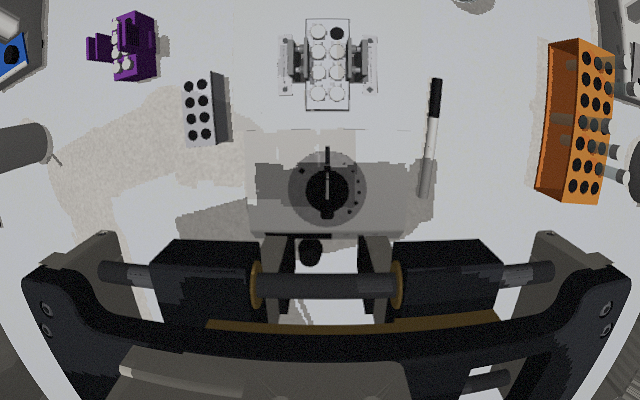

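The knob pointer at (327,155) now faces the bar mark: the bar is at −2.2 to −2.5° against the shaker's −2.5°. The block's plates are at (300,60) and (355,60). I move above the block with the gripper open.

step_arm(xyz=[[0.15,0,0],[0.3,0,0],[0.45,0,0],[0.55,0,0],[0.578,0.003,0],[0.578,0.003,0],[0.578,0.003,0]], yaw=[0,0,0,0,0,0,0], claw=[-1,-1,-1,-1,-1,-1,-1], grip_force=40)

```text
time_s: 7.0
tcp_pos: [0.61, -0.093, 0.1988]
eef_rot: [180.0, 0.2, -2.6]
contact_force: [0.1, 1.0, 0.5]
gripper_width: 0.0761
gripper_force: 0.0
```

```bash
python3 go.py 0.6112 -0.093 0.103 -2.5
```

```text
t 7.0 pos [ 0.61   -0.093   0.1988] rot [179.98   0.19  -2.56] w 0.0761 F [0.1 1.  0.5] share [ 7.800e-03 -4.000e-04  4.787e-01] yaw -0.0002 j [  9.4  16.9 -10.2  -0.  -63.   78. ]
```

step_arm(xyz=[[0.003,0,0],[0.003,0,0],[0.003,0,0.1],[0.003,0,0.2],[0.003,0,0.3],[0.003,0,0.38],[0.003,0,0.44],[0.003,0,0.475],[0.003,0,0.485],[0.003,0,0.485],[0.003,0,0.485]], yaw=[0,0,0,0,0,0,0,0,0,0,0], claw=[-1,-1,-1,-1,-1,-1,-1,-1,-1,-1,-1])

```text
time_s: 7.92
tcp_pos: [0.612, -0.0929, 0.1046]
eef_rot: [-180.0, -0.1, -2.5]
contact_force: [0.2, -0.4, -0.1]
gripper_width: 0.0878
gripper_force: 0.0
```

```bash
python3 go.py 0.6112 -0.093 0.103 -2.5
```

```text
t 7.92 pos [ 0.612  -0.0929  0.1046] rot [-1.80e+02 -8.00e-02 -2.52e+00] w 0.0878 F [ 0.2 -0.4 -0.1] share [-0.0041  0.0007  0.0078] yaw -0.0001 j [  9.4  22.  -16.5   0.  -51.5  78. ]
```

step_arm(xyz=[[-0.004,0,0.01],[-0.004,0,0.01],[-0.004,0,0.01],[-0.004,0,0.01],[-0.004,0,0.01],[-0.004,0,0.01],[-0.004,0,0.01],[-0.004,0,0.01],[-0.004,0,0.01],[-0.004,0,0.01],[-0.004,0,0.01],[-0.004,0,0.01],[-0.004,0,0.01]], yaw=[0,0,0,0,0,0,0,0,0,0,0,0,0], claw=[-0.7,-0.5,-0.4,-0.3,-0.25,-0.2,-0.1,0,0.2,0.5,1,1,1])

```text
time_s: 9.0
tcp_pos: [0.6109, -0.093, 0.1017]
eef_rot: [180.0, -0.0, -2.5]
contact_force: [-0.0, -0.5, 3.7]
gripper_width: 0.0382
gripper_force: 40.0
```

```bash
python3 go.py 0.6112 -0.093 0.203 -2.5
```

```text
t 9.0 pos [ 0.6109 -0.093   0.1017] rot [ 1.7999e+02 -1.0000e-02 -2.5300e+00] w 0.0382 F [-0.  -0.5  3.7] share [ 1.600e-03 -2.000e-04 -5.063e-01] yaw -0.0001 j [  9.4  22.1 -16.7   0.  -51.2  78. ]
```

step_arm(xyz=[[0,0,0],[0,0,0],[0,0,0],[0,0,0]], yaw=[0,0,0,0], claw=[1,1,1,1], grip_force=25)

```text
time_s: 9.33
tcp_pos: [0.6109, -0.093, 0.1017]
eef_rot: [180.0, -0.0, -2.5]
contact_force: [-1.0, -2.5, 4.1]
gripper_width: 0.0395
gripper_force: 25.0
```

Run:
```python
from wm import *
s=status.get_state();print(s['gripper_width'],s['gripper_force']);b,d=cams.capture('wrist');cv2.imwrite('pics/w3.png',b[60:300,120:520].repeat(2,0).repeat(2,1)[:590]);b,d=cams.capture('scene');cv2.imwrite('pics/s3.png',cv2.resize(b[150:270,230:390],None,fx=4,fy=4))
```

```text
0.039527056142587426 25.033699572086334
```

View pics/s3.png

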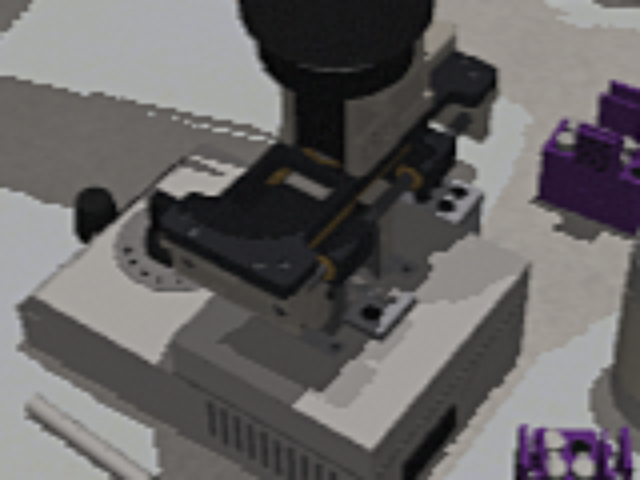

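The scene crop shows the fingers on the block between the strike plates, at (375,315) and (455,200). The opening changes with grip force, so both catches are on their firm stops. I lift slowly.

step_arm(xyz=[[0,0,-0.02],[0,0,-0.05],[0,0,-0.08],[0,0,-0.11],[0,0,-0.14],[0,0,-0.17],[0,0,-0.2],[0,0,-0.23],[0,0,-0.26],[0,0,-0.29],[0,0,-0.32],[0,0,-0.35],[0,0,-0.38],[0,0,-0.41],[0,0,-0.44],[0,0,-0.47],[0,0,-0.49],[0,0,-0.5],[0,0,-0.5],[0,0,-0.5]], yaw=[0,0,0,0,0,0,0,0,0,0,0,0,0,0,0,0,0,0,0,0], claw=[1,1,1,1,1,1,1,1,1,1,1,1,1,1,1,1,1,1,1,1])

```text
time_s: 11.1
tcp_pos: [0.6107, -0.0929, 0.2014]
eef_rot: [-180.0, 0.0, -2.5]
contact_force: [0.3, -0.2, -4.8]
gripper_width: 0.0395
gripper_force: 24.9
```

```bash
python3 go.py 0.6112 -0.093 0.203 -2.5
python3 - <<'E'
from wm import *
b,d=cams.capture('scene');cv2.imwrite('pics/s4.png',cv2.resize(b[100:270,210:430],None,fx=3.5,fy=3.5))
b,d=cams.capture('top');P=cloud('top',d);k=(np.hypot(P[...,0]-.495,P[...,1]+.088)<.025)&(P[...,2]>.08)&(P[...,2]<.1);print('top',k.sum(),cv2.minAreaRect(P[k][:,:2].astype(np.float32)) if k.any() else '')
E
```

```text
t 11.1 pos [ 0.6107 -0.0929  0.2014] rot [-1.7999e+02  1.0000e-02 -2.5400e+00] w 0.0395 F [ 0.3 -0.2 -4.8] share [ 0.0025  0.0005 -0.0079] yaw -0.0001 j [  9.4  16.8 -10.1  -0.  -63.2  78. ]
top 85 ((0.4944678544998169, -0.08676014095544815), (0.011079174466431141, 0.03580828756093979), 89.0069808959961)
```

View pics/s4.png

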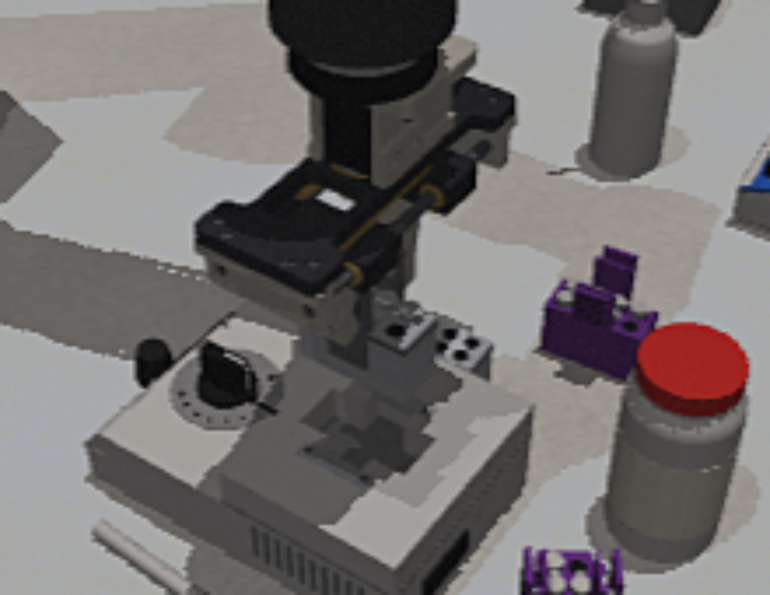

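The picture shows the block hanging level from the fingers at (405,345), the well empty at (370,425), and the knob pointing at its off bar (265,408). The lift was 0.0997 m and the grip is steady, so I hand in.

```bash
python3 -c "
from plant import job
print(job.close_job())"
```

```text
the job is handed in; nothing more can be done
None
```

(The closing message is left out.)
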